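# Seal a filter cassette in the locking press and free it again

## Robot

A 6-joint arm with a two-finger parallel gripper is mounted at the origin on a cart in front of the work surface, level with it; the furniture and walls round the work are solid. World frame = base frame: x ahead of the robot, y to its left, z up, the work surface at z = 0. Lengths are in mm, angles in rad, forces in N, time in s.
With the tool pointing down it reaches from about 350 to 875 mm from the base axis. Payload 4.2 kg.
Tool frame: the origin (TCP) lies at the very end of the fingers, on their centre line; the grasp point (between the pads) lies 19 mm behind it; z points along the fingers, y is the line along which they close (so a half turn about z gives the same grasp; the last joint's range is limited). The gripper opens to 85 mm and grips with 20 to 120 N. Pads are 22 mm wide; open, the fingers measure 114 mm over their backs; the gripper's body (76 mm by 85 mm) begins 54 mm behind the grasp point. The pads swing forward as they close: fully open they stand 13 mm farther back than shut.
Start: joints at [-0.884, 0.385, 0.008, 0, -1.194, -0.259], TCP at [259.306, -568.647, 231.312] pointing down, gripper open.
Joint ranges: [-3.14, 3.14], [-1.21, 2.06], [-1.07, 1.41], [-3.16, 2.05], [-2.99, -0.16], [-3.1, 3.1]. Speed limits (rad/s): [2.79, 2.79, 3.14, 3.14, 3.14, 3.14].

## Interface

Orientations are given as a unit quaternion [x, y, z, w].
In Python, from bench import arm, optics gives the robot as it stands. The module is installed in compiled form; this text tells all that it offers.
- The arm moves only by the tool step_arm, never from a script. Its argument "motion" is a list of rows, each an object with "dr": the turn, a rotation vector about the tool's x, y, z in units of 8 degrees (1.0 is 8 degrees), a list of three; "slide": the shift along the tool's x, y, z in mm, a list of three; "jaw": the finger opening in mm, from 0 to 85.4. A call has exactly 8 rows; each row is the pose to reach, as a shift and turn from the pose commanded when the call began, along the tool's axes at that moment; what a row does not reach only later rows make up. A row lasts 1/8 s, in which the tool goes at most 62.5 mm and 10.7 degrees, less where a joint would pass 70% of its speed; a pose out of reach is approached as far as the arm can. A call with a gripper value outside its range is refused whole. The fingers move at their own pace and stop on an object; the grip force is fixed at half the most. Time passes only in rows, so rows that repeat a pose let the fingers close, or fill a call up. It gives the time, the measured TCP pose, the force, the opening and the grip force at its end, in the units of the state.
- arm.read_state(): the state, without advancing time (a new reading comes with each control period).
- optics.get_image(name): name is "scene" or "top" or "wrist"; returns the picture (400x640x3 uint8, blue, green, red); there is no depth.
- optics.camera_info(name): a dict with "camera_matrix" (3x3 intrinsics, pixels), "view" (4x4, takes a point from world to camera coordinates); the wrist camera has in their place "T_tool_cam" (4x4, takes a point from camera to tool coordinates, whose origin is the TCP and whose axes are the flange's). Camera axes: x right, y up, looking along -z (the intrinsics and any distortion apply to the point x, -y, -z); pixel columns grow to the right and rows downward; lengths in mm; the calibration is good to about 2 mm. The wrist camera is an equidistant fisheye: a pixel r from the principal point sees the ray r / f radians off the axis. A picture is of the moment at which its call begins: read the wrist's pose just before it. camera_info takes no time and is no camera call.
- arm.job_done(): hands the job in; it is judged then, once.
The state is a dict: "clock": time; "joints": joint angles; "joint_vel": joint speeds; "joint_efforts": joint torques, N m; "position": TCP position; "ee_rot": TCP orientation; "contact_force": force on the tool from outside, world axes, zero at the start; "wrist_torque": the same for the moment, N m; "gripper_width": finger opening in mm; "grasp_force": force on a finger pad.
Only numpy, scipy, OpenCV 4.12 (cv2) and the standard library are available. Lean on these libraries where they do the work, as an engineer would, in place of code of your own. Each camera call takes 0.05 s, during which the arm holds its last target. There are 200 camera calls.

## Task

Close the air-sampling filter cassette in the locking press: stand it, blue half up, in the nest, push the nest slide fully in, and press the red handle down until it snaps over centre and stays locked by itself, which drives the blue half fully home. After leaving it locked and untouched for a moment, flick up the release lever under the end of the handle so that the jaw springs open, and draw the slide fully out again with the sealed cassette standing in its nest. Nothing on the press needs more than 25 N, so do not force it, and leave the bottle, beaker and dish where they are.

Things in the scene. Friction and masses are not known exactly. Their poses are not given: they have to be found in the camera images.
- press: grey locking bench press, 230 x 115 mm in plan, 165 mm high open, screwed down. Origin at worktop level under the jaw's foot. +x: the way the nest slide goes in; +y: from the jaw along the red handle to its free end; z up. A toggle as in locking pliers closes the jaw. The jaw (16 mm wide, at x = 0, y from -10 to 70 mm) stays below 105 mm. Knurled screw at the tail: hidden setting, right as it is
- cassette_center (a point): loose filter cassette: upright cylinder 40 mm across, 32 mm tall (28 sealed), 0.12 kg, white lower half, blue upper half with a flush red plug. The point is on its axis 16 mm above its underside; z is its axis. Starts on the worktop, blue half up. The press fit takes about 30 N; gripping it round the middle does not move it
- cassette_top (a joint): how far the blue half has been pressed onto the white half, m: 0 at the start (a 4 mm gap between the halves), 0.004 fully home. It stays where it is pressed.
- slide_nest (a point): centre of the nest's floor on the slide, 18 mm above the worktop: a black ring, 45 mm inside and 53 mm outside, 4 mm high. Axes as the press.
- slide_knob (a point): centre of the black knob of the slide, 17 mm across and 18 mm tall, centre 55 mm above the worktop, on an upright post 11 mm thick that begins 18 mm above the worktop; 60 mm from the nest's centre towards press -x. Moves with the slide.
- slide (a joint): position of the nest slide, m: 0 fully drawn out, 0.060 fully in against its stop with the nest under the jaw (anything above 0.055 is in). Slides with 2 to 3 N and stays where it is left
- handle_press (a point): point to press down on top of the red handle, 24 mm from its free end; the grip is 25 mm wide, 60 mm long. 143 mm above the worktop open, 87 mm locked; moves within 5 mm of press x = 0, y = 165 mm. Takes 2 to 4 N at first, a hump of 8 to 20 N (hidden screw setting) as the cassette closes, then nothing: the handle drops the last 10 mm past centre onto a rigid stop
- handle (a joint): angle of the red handle to the jaw, rad: 0 (to -0.04) open, 0.85 to 0.92 locked
- link (a joint): angle of the toggle link to the handle, rad: 0 (to -0.07) open, 0.86 at dead centre, 0.97 to 0.98 locked on its stop whatever the screw setting
- jaw (a joint): angle of the jaw, rad: 0 open (foot 60 mm above the worktop), 0.28 to 0.36 locked. A spring opens it when the toggle is released
- release_tail (a point): underside of the release lever's paddle, at its bend: a steel plate 18 mm wide and 5 mm thick that sticks out 27 mm beyond the red handle's end; its last 13 mm, beyond this point, curl up at 37 degrees. Locked: 52 mm above the worktop at press x = 0, y = 205 mm, free space under and beyond it (tip 62 mm above, y = 218 mm). Open: about 133 mm above
- release (a joint): angle of the release lever to the handle, rad: 0 at rest, up to 0.28; grows as the paddle is raised towards the handle. Raising the locked paddle 20 to 35 mm from below takes 3 to 10 N, turns the lever 0.15 to 0.23 and trips the toggle; handle and lever then spring up 60 to 80 mm
- bottle: bystander: brown bottle with a black cap, 42 mm across, 84 mm tall; origin at the centre of its underside
- beaker: bystander: small clear beaker, 44 mm across, 58 mm tall; origin at the centre of its underside
- dish: bystander: closed clear petri dish, 60 mm across, 15 mm high; origin at the centre of its underside
Not all that is in view belongs to the job. There is more than one size of the part that bears cassette_center; the job needs the smallest.

How it is judged (in metres and radians):
On the way, in this order (a step that is already met when the one before it is completed fails the run):
1. the cassette stands in the nest and the slide is pushed fully in (value of joint slide above 0.055 m and horizontal distance between cassette_center and slide_nest below 0.005 m and angle between cassette_center's own z axis and vertical below 0.1 rad and distance between cassette_center and slide_nest below 0.02 m), for 0.2 s.
2. the press is locked over centre on the cassette, the blue half is home, and nothing touches the press for half a second (value of joint link above 0.93 rad and value of joint cassette_top above 0.0035 m and contact force between the fingers and press below 0.3 N), for 0.5 s.
3. the release lever is flicked up while the jaw is still closed (value of joint release above 0.1 rad and value of joint jaw above 0.25 rad).
At the end, for the whole second after the job is handed in: the blue half is home (at least 3.5 of 4 mm), the cassette stands upright and at rest in the nest (within 5 mm of its centre, on its floor), the slide is drawn out to within 6 mm of its outer stop, and the jaw is open (within 0.06 rad) (value of joint cassette_top above 0.0035 m and horizontal distance between cassette_center and slide_nest below 0.005 m and distance between cassette_center and slide_nest below 0.02 m and angle between cassette_center's own z axis and vertical below 0.1 rad and value of joint slide below 0.006 m and value of joint jaw below 0.06 rad and linear speed of cassette below 0.01 m/s); the robot touches nothing.
It fails at once if the press is forced: fingers on any part of it with more than 60 N (contact force between the fingers and press above 60 N).
It fails at once if the bottle, beaker or dish is moved more than 20 mm (distance of any of bottle, beaker, dish from where it was at the start of the episode above 0.02 m).
It also fails if it takes over 72 s, if anything falls off the work surface, if the arm or the gripper's body presses on something with over 40 N, if the wrist force passes 120 N, or if a joint passes its speed limit or range.

## Working session

There is one attempt and no reset: what is moved stays moved. The work goes in short steps, Python scripts to look and compute and a tool call to move; the robot and the scene stay as the last step left them, time stands still between calls to the robot, and variables do not carry over. Pictures are saved under pics/ and viewed, at most 10 in all, crops included, and the job is handed in when it is done.

Besides the shell and the picture viewer there is one more tool, called as name(argument=value, ...), one argument or row to a line, values as JSON. step_arm: Moves the arm, as the interface text tells. Its arguments: {"type":"object","properties":{"motion":{"type":"array","items":{"type":"object","properties":{"dr":{"type":"array","items":{"type":"number"}},"slide":{"type":"array","items":{"type":"number"}},"jaw":{"type":"number"}}}}},"required":["motion"]}

```bash
mkdir -p pics; python3 - <<'E'
from bench import arm, optics
import cv2,json
s=arm.read_state(); print({k:(s[k]) for k in ("clock","position","ee_rot","gripper_width")})
for n in ("scene","top","wrist"):
    cv2.imwrite(f"pics/{n}0.png",optics.get_image(n))
    print(n,optics.camera_info(n))
E
```

```text
{'clock': 0.0, 'position': array([ 259.04795832, -568.13340522,  230.24830656]), 'ee_rot': array([-2.12173148e-01,  9.77231489e-01,  1.04306162e-03, -2.89483916e-04]), 'gripper_width': 85.1793098003307}
scene {'camera_matrix': array([[501.03186751,   0.        , 317.1075669 ],
       [  0.        , 501.03186751, 202.4946285 ],
       [  0.        ,   0.        ,   1.        ]]), 'view': array([[-6.66692947e-01, -7.45007015e-01,  2.20241073e-02,
         3.53351209e+02],
       [ 4.95515272e-01, -4.20966863e-01,  7.59770700e-01,
        -3.08666724e+02],
       [-5.56763082e-01,  5.17447049e-01,  6.49817992e-01,
        -8.90371688e+02],
       [ 0.00000000e+00,  0.00000000e+00,  0.00000000e+00,
         1.00000000e+00]])}
top {'camera_matrix': array([[408.41649553,   0.        , 316.8087716 ],
       [  0.        , 408.41649553, 197.56435719],
       [  0.        ,   0.        ,   1.        ]]), 'view': array([[ 1.03514957e-02, -9.99901159e-01, -9.51408942e-03,
         2.84959984e+01],
       [ 9.82644351e-01,  8.40962532e-03,  1.85308818e-01,
        -5.00298171e+02],
       [-1.85210492e-01, -1.12671897e-02,  9.82634278e-01,
        -8.81826828e+02],
       [ 0.00000000e+00,  0.00000000e+00,  0.00000000e+00,
         1.00000000e+00]])}
wrist {'camera_matrix': array([[309.70691629,   0.        , 323.61520035],
       [  0.        , 309.70691629, 196.27737586],
       [  0.        ,   0.        ,   1.        ]]), 'T_tool_cam': array([[ 2.64201442e-04,  9.64865155e-01,  2.62745434e-01,
         6.61912851e+01],
       [ 9.99999879e-01, -1.45980802e-04, -4.69464373e-04,
         1.54553365e+00],
       [-4.14614026e-04,  2.62745527e-01, -9.64865077e-01,
        -1.42707237e+02],
       [ 0.00000000e+00,  0.00000000e+00,  0.00000000e+00,
         1.00000000e+00]])}
```

View pics/top0.png

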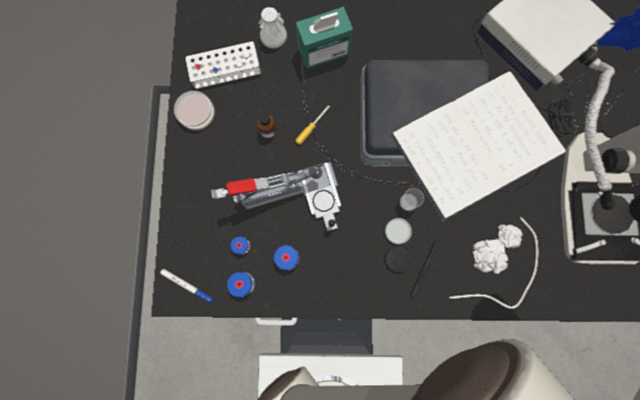

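View pics/scene0.png

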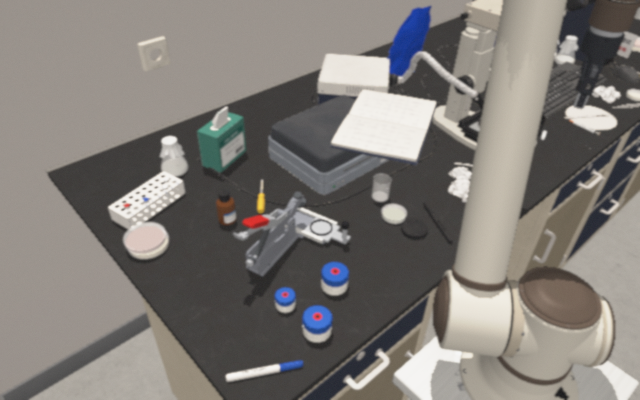

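Top view candidates for the cassette: blue caps at (240,245), (286,257) and (239,284). The one at (240,245) looks smallest. The press nest is at (323,202), the knob at (333,225), the red grip at (240,187) and the paddle at (217,194).

```bash
cat > h.py <<'E'
from bench import arm, optics
import cv2,numpy as np
from scipy.spatial.transform import Rotation as R
def pose():
    s=arm.read_state(); return np.array(s["position"]),R.from_quat(s["ee_rot"]).as_matrix()
def ray(n,px,P=None):
    c=optics.camera_info(n);K=np.array(c["camera_matrix"]);u=(np.array(px,float)-K[:2,2])/K[0,0]
    if n=="wrist":
        r=np.linalg.norm(u);d=np.r_[u*np.sin(r)/max(r,1e-9),np.cos(r)]*[1,-1,-1]
        T=c["T_tool_cam"];p,Rm=P;return p+Rm@T[:3,3],Rm@T[:3,:3]@d
    V=c["view"];d=np.r_[u,1]*[1,-1,-1];return -V[:3,:3].T@V[:3,3],V[:3,:3].T@d
def at(n,px,z,P=None):
    o,d=ray(n,px,P);return o+d*(z-o[2])/d[2]
def proj(n,X,P=None):
    c=optics.camera_info(n);K=np.array(c["camera_matrix"])
    if n=="wrist":
        T=c["T_tool_cam"];p,Rm=P;q=T[:3,:3].T@(Rm.T@(np.array(X)-p)-T[:3,3])
        q=q*[1,-1,-1];t=np.arctan2(np.hypot(q[0],q[1]),q[2]);return K[:2,2]+K[0,0]*t*q[:2]/np.hypot(q[0],q[1])
    V=c["view"];q=(V[:3,:3]@X+V[:3,3])*[1,-1,-1];return K[:2,2]+K[0,0]*q[:2]/q[2]
def blobs(im,lo,hi,amin=15):
    hsv=cv2.cvtColor(im,cv2.COLOR_BGR2HSV);m=cv2.inRange(hsv,np.array(lo),np.array(hi))
    if lo[0]==0: m|=cv2.inRange(hsv,np.array([170,lo[1],lo[2]]),np.array([180,255,255]))
    cs,_=cv2.findContours(m,cv2.RETR_EXTERNAL,cv2.CHAIN_APPROX_NONE)
    return sorted([(cv2.contourArea(c),cv2.minAreaRect(c),cv2.minEnclosingCircle(c)) for c in cs if cv2.contourArea(c)>amin],key=lambda b:-b[0])
BLUE=((100,120,60),(130,255,255));RED=((0,140,100),(8,255,255))
E
python3 - <<'E'
from h import *
im=cv2.imread("pics/top0.png")
for a,r,c in blobs(im,*BLUE):
    print("B",a,np.round(c[0]),round(c[1],1),np.round(at("top",c[0],32)))
for a,r,c in blobs(im,*RED): print("R",a,r,np.round(at("top",r[0],140)))
for n,p,z in [("nest",(323,202),22),("knob",(333,225),64),("tail",(217,194),133)]: print(n,at("top",p,z).round())
E
```

```text
B 988.5 [619.  27.] 27.6 [ 943. -716.   32.]
B 478.0 [239. 284.] 13.1 [305. 205.  32.]
B 463.0 [285. 257.] 13.0 [366. 103.  32.]
B 234.0 [239. 245.] 9.3 [392. 209.  32.]
B 89.0 [204. 296.] 9.0 [279. 282.  32.]
R 328.0 ((240.45945739746094, 186.2567596435547), (13.1519193649292, 28.769821166992188), 80.53767395019531) [505. 189. 140.]
R 26.5 ((239.0, 284.0), (6.0, 6.0), 90.0) [308. 183. 140.]
R 25.0 ((285.5, 257.0), (6.0, 5.0), 90.0) [362.  93. 140.]
nest [494.  19.  22.]
knob [436.  -3.  64.]
tail [490. 239. 133.]
```

step_arm(
  motion=[
    {"slide": [-37, 47, -3], "dr": [0, 0, 0], "jaw": 85},
    {"slide": [-74, 94, -6], "dr": [0, 0, 0], "jaw": 85},
    {"slide": [-111, 141, -9], "dr": [0, 0, 0], "jaw": 85},
    {"slide": [-148, 188, -12], "dr": [0, 0, 0], "jaw": 85},
    {"slide": [-185, 235, -15], "dr": [0, 0, 0], "jaw": 70},
    {"slide": [-222, 282, -17], "dr": [0, 0, 0], "jaw": 62},
    {"slide": [-259, 329, -19], "dr": [0, 0, 0], "jaw": 62},
    {"slide": [-296, 376, -20], "dr": [0, 0, 0], "jaw": 62},
  ],
)

```text
clock: 1.15
position: [372.6, -101.9, 251.6]
ee_rot: [-0.212, 0.977, -0.0, 0.001]
contact_force: [1.1, -0.6, 0.1]
gripper_width: 61.9
grasp_force: 0.0
```

step_arm(
  motion=[
    {"slide": [-36, 45, 0], "dr": [0, 0, 0.4], "jaw": 62},
    {"slide": [-72, 90, 0], "dr": [0, 0, 0.8], "jaw": 62},
    {"slide": [-108, 135, 0], "dr": [0, 0, 1.2], "jaw": 62},
    {"slide": [-145, 179, 0], "dr": [0, 0, 1.8], "jaw": 62},
    {"slide": [-145, 179, 0], "dr": [0, 0, 1.8], "jaw": 62},
    {"slide": [-145, 179, 0], "dr": [0, 0, 1.8], "jaw": 62},
    {"slide": [-145, 179, 0], "dr": [0, 0, 1.8], "jaw": 62},
    {"slide": [-145, 179, 0], "dr": [0, 0, 1.8], "jaw": 62},
  ],
)

```text
clock: 2.15
position: [430.1, 118.3, 251.5]
ee_rot: [-0.087, 0.996, 0.0, 0.0]
contact_force: [-0.1, 0.2, -0.5]
gripper_width: 62.0
grasp_force: 0.0
```

```bash
python3 - <<'E'
from h import *
P=pose();im=optics.get_image("wrist");cv2.imwrite("pics/w1.png",im);np.savez("pics/w1.npz",p=P[0],R=P[1])
print(P,arm.read_state()["clock"],arm.read_state()["joints"])
for a,r,c in blobs(im,*BLUE,80): print("B",a,np.round(c[0]),round(c[1],1),np.round(at("wrist",c[0],32,P)))
for a,r,c in blobs(im,*RED,20): print("R",a,r,np.round(at("wrist",r[0],143,P)))
E
```

```text
(array([430.11318896, 118.28552554, 251.51555841]), array([[-9.84731869e-01, -1.74077782e-01,  2.68256504e-04],
       [-1.74077719e-01,  9.84731886e-01,  2.44933135e-04],
       [-3.06798150e-04,  1.94495984e-04, -9.99999934e-01]])) 2.2 [ 6.34842415e-01  5.81640671e-02 -3.70516037e-01  6.10854035e-06
 -1.14171196e+00 -2.03061524e+00]
B 1734.0 [319. 113.] 24.8 [364. 103.  32.]
B 1635.0 [413.  81.] 23.8 [304. 205.  32.]
B 784.5 [403. 153.] 16.7 [391. 210.  32.]
B 244.5 [470.  80.] 15.9 [282. 279.  32.]
R 896.0 ((371.6781005859375, 275.8082275390625), (41.61220169067383, 27.427413940429688), 6.009006023406982) [500. 178. 143.]
R 137.0 ((318.5, 113.5), (13.0, 13.0), 90.0) [365. 104. 143.]
R 121.5 ((415.25006103515625, 80.75003814697266), (12.727922439575195, 12.020814895629883), 45.0) [322. 177. 143.]
R 51.5 ((404.0, 153.0), (8.0, 8.0), 90.0) [383. 180. 143.]
```

View pics/w1.png

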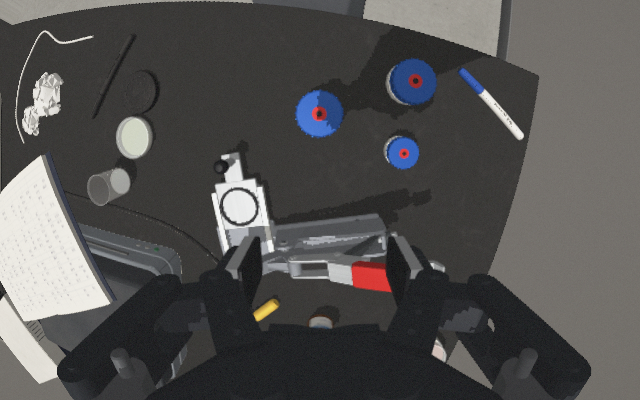

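Wrist view: the smallest cassette is at (403,153), with the larger ones at (319,113) and (413,81). The nest ring is at (239,207), the knob at (221,167), the beaker at (110,187) and the dish at (134,137). Both views put the cassette at about (391,209.5), and its cap is 39 mm across. I'll check it in a crop before descending.

```bash
python3 - <<'E'
import cv2
im=cv2.imread("pics/w1.png")
a=cv2.resize(im[50:200,290:490],None,fx=4,fy=4,interpolation=cv2.INTER_CUBIC); cv2.imwrite("pics/c1.png",a)
E
```

```text
(no output)
```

View pics/c1.png

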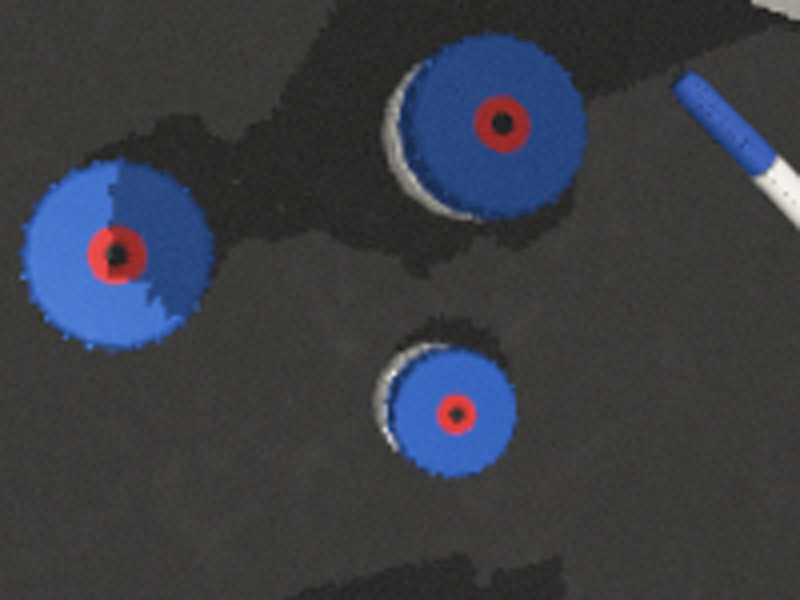

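step_arm(
  motion=[
    {"slide": [6, 25, 45], "dr": [0, 0, 0], "jaw": 62},
    {"slide": [12, 50, 80], "dr": [0, 0, 0], "jaw": 62},
    {"slide": [18, 75, 115], "dr": [0, 0, 0], "jaw": 62},
    {"slide": [23, 97, 150], "dr": [0, 0, 0], "jaw": 62},
    {"slide": [23, 97, 180], "dr": [0, 0, 0], "jaw": 62},
    {"slide": [23, 97, 180], "dr": [0, 0, 0], "jaw": 62},
    {"slide": [23, 97, 180], "dr": [0, 0, 0], "jaw": 62},
    {"slide": [23, 97, 180], "dr": [0, 0, 0], "jaw": 62},
  ],
)

```text
clock: 3.2
position: [391.5, 211.2, 72.7]
ee_rot: [-0.088, 0.996, 0.001, 0.001]
contact_force: [0.9, -0.6, -0.1]
gripper_width: 62.3
grasp_force: 0.0
```

```bash
python3 - <<'E'
from h import *
P=pose();im=optics.get_image("wrist");cv2.imwrite("pics/w2.png",im);np.savez("pics/w2.npz",p=P[0],R=P[1])
print(P[0])
for a,r,c in blobs(im,*BLUE,80): print("B",a,np.round(c[0]),round(c[1],1),np.round(at("wrist",c[0],32,P)))
for a,r,c in blobs(im,*RED,20): print("R",a,r,np.round(at("wrist",r[0],32,P),1))
E
```

```text
[391.53051362 211.19890293  72.70771096]
B 7097.5 [335.  79.] 49.8 [304. 204.  32.]
B 5365.0 [163. 154.] 43.8 [365. 102.  32.]
B 912.5 [460.  75.] 29.7 [283. 279.  32.]
B 547.0 [320. 219.] 31.5 [390. 211.  32.]
```

The crop shows the chosen cap at crop (452,412), clearly the smallest, with a white lower half and red plug. The other two are half as wide again. I'll descend and grip.

step_arm(
  motion=[
    {"slide": [0, -1, 25], "dr": [0, 0, 0], "jaw": 62},
    {"slide": [0, -1, 50], "dr": [0, 0, 0], "jaw": 62},
    {"slide": [0, -1, 66], "dr": [0, 0, 0], "jaw": 62},
    {"slide": [0, -1, 66], "dr": [0, 0, 0], "jaw": 62},
    {"slide": [0, -1, 66], "dr": [0, 0, 0], "jaw": 36},
    {"slide": [0, -1, 66], "dr": [0, 0, 0], "jaw": 36},
    {"slide": [0, -1, 66], "dr": [0, 0, 0], "jaw": 36},
    {"slide": [0, -1, 66], "dr": [0, 0, 0], "jaw": 36},
  ],
)

```text
clock: 4.25
position: [391.5, 210.3, 6.6]
ee_rot: [-0.088, 0.996, 0.001, 0.001]
contact_force: [-0.6, -0.9, 6.6]
gripper_width: 37.9
grasp_force: 59.9
```

step_arm(
  motion=[
    {"slide": [0, 0, -30], "dr": [0, 0, 0], "jaw": 36},
    {"slide": [0, -15, -85], "dr": [0, 0, 0], "jaw": 36},
    {"slide": [-2, -45, -135], "dr": [0, 0, 0], "jaw": 36},
    {"slide": [-4, -75, -180], "dr": [0, 0, 0], "jaw": 36},
    {"slide": [-8, -105, -215], "dr": [0, 0, 0], "jaw": 36},
    {"slide": [-12, -135, -243], "dr": [0, 0, 0], "jaw": 36},
    {"slide": [-12, -154, -243], "dr": [0, 0, 0], "jaw": 36},
    {"slide": [-12, -154, -243], "dr": [0, 0, 0], "jaw": 36},
  ],
)

```text
clock: 5.25
position: [429.2, 59.3, 248.7]
ee_rot: [-0.087, 0.996, 0.0, 0.0]
contact_force: [1.1, 0.3, -1.0]
gripper_width: 38.0
grasp_force: 60.4
```

```bash
python3 - <<'E'
from h import *
P=pose();im=optics.get_image("wrist");cv2.imwrite("pics/w3.png",im);np.savez("pics/w3.npz",p=P[0],R=P[1])
print(P[0],arm.read_state()["gripper_width"])
cv2.imwrite("pics/c3.png",cv2.resize(im[130:330,200:520],None,fx=2.5,fy=2.5,interpolation=cv2.INTER_CUBIC))
E
```

```text
[429.24494817  59.30993258 248.6759907 ] 37.774312353395
```

View pics/c3.png

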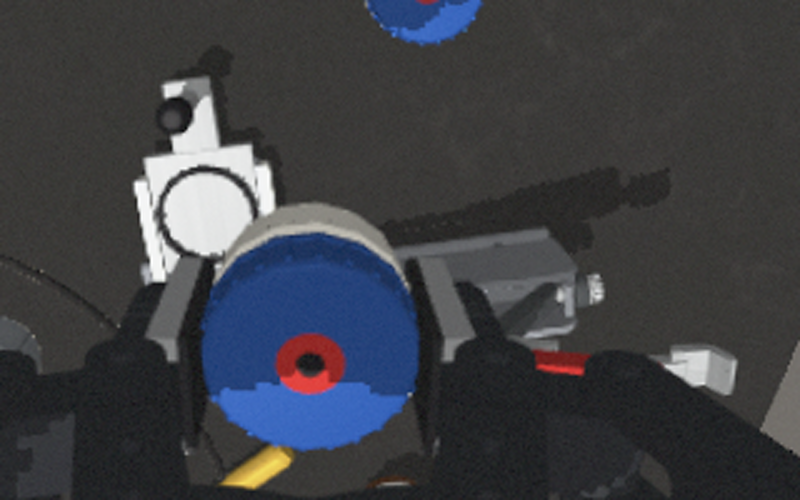

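Crop c3: the nest ring centre is at crop (208,213), or full-image (283,215). The knob is at crop (176,116), the plate's front edge runs (145,158)–(224,146), and the paddle is at crop (700,368). The cassette is held.

```bash
python3 - <<'E'
from h import *
def f(c): return (c[0]/2.5+200-.3, c[1]/2.5+130-.3)
for k in ("w3","w1"):
    d=np.load(f"pics/{k}.npz");P=(d["p"],d["R"]);im=cv2.imread(f"pics/{k}.png")
    g=cv2.cvtColor(im,cv2.COLOR_BGR2GRAY)
    m=(g>170).astype(np.uint8)*255
    cs,_=cv2.findContours(m,cv2.RETR_LIST,cv2.CHAIN_APPROX_NONE)
    n0=(283,215) if k=="w3" else (239,207)
    for c in cs:
        if cv2.contourArea(c)>300 and cv2.pointPolygonTest(c,n0,True)>8:
            e=cv2.fitEllipse(c);print(k,"ell",np.round(e[0],1),np.round(e[1],1),at("wrist",e[0],20,P).round(1),at("wrist",e[0],18,P).round(1),cv2.contourArea(c))
d=np.load("pics/w3.npz");P=(d["p"],d["R"])
a=at("wrist",f((145,158)),18,P);b=at("wrist",f((224,146)),18,P);print("front edge",a,b,np.degrees(np.arctan2(-(b-a)[0],(b-a)[1])),np.linalg.norm(b-a))
for e in [((145,158),(157,225)),((135,182),(152,280)),((193,90),(0,0))][:2]:
    a,b=[at("wrist",f(q),18,P) for q in e];print("side",np.degrees(np.arctan2((b-a)[1],(b-a)[0])),np.linalg.norm(b-a))
print("knob",at("wrist",f((175,115)),62,P))
# triangulate paddle tip in w3 & top, red grip
def tri(a,b):
    (o1,d1),(o2,d2)=a,b
    A=np.c_[d1,-d2];t=np.linalg.lstsq(A,o2-o1,rcond=None)[0];return (o1+t[0]*d1+o2+t[1]*d2)/2
t=cv2.imread("pics/top0.png");cv2.imwrite("pics/t0c.png",cv2.resize(t[150:250,190:350],None,fx=5,fy=5,interpolation=cv2.INTER_CUBIC))
E
```

```text
w3 ell [282.4 215. ] [31.2 33.4] [496.5  19.8  20. ] [497.2  19.6  18. ] 812.5
w1 ell [239.  206.2] [29.7 33.1] [496.8  20.5  20. ] [497.5  20.   18. ] 769.5
w1 ell [238.7 206.3] [40.2 41.3] [497.1  20.1  20. ] [497.8  19.6  18. ] 1294.5
w1 ell [238.5 206.9] [52.3 78. ] [498.   19.9  20. ] [498.7  19.4  18. ] 2771.0
front edge [473.67057768 -15.57666585  18.        ] [460.60550848  23.35989736  18.        ] 18.549052688608864 41.07008629440053
side 16.650506148320158 36.12432816925297
side 15.631040009819932 54.673810558272095
knob [438.99941114   2.97419505  62.        ]
```

View pics/t0c.png

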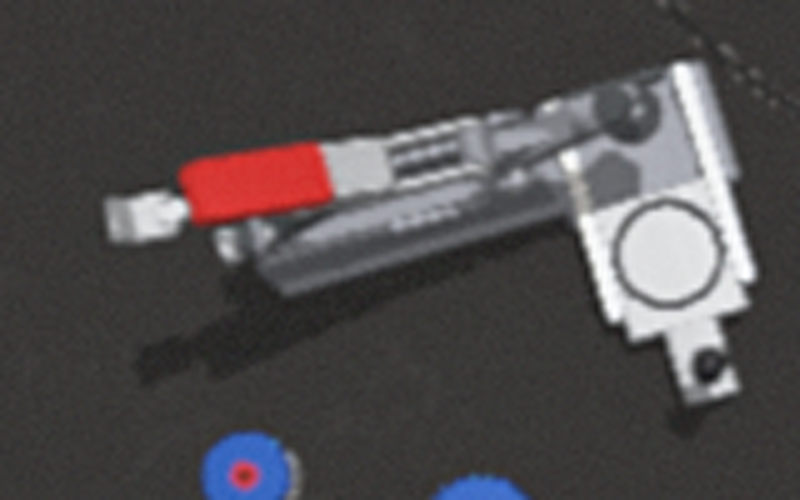

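```bash
python3 - <<'E'
from h import *
def f(c): return (c[0]/5+190-.4, c[1]/5+150-.4)
A=lambda c,z: at("top",f(c),z)
def ang(a,b,z):
    v=(A(b,z)-A(a,z))[:2];return np.degrees(np.arctan2(v[1],v[0]))
print("nest",A((668,253),22),"knob",A((708,365),64))
print("x-dirs",ang((750,275),(695,65),18),ang((613,322),(572,205),18),ang((693,400),(672,340),18))
print("y-dirs-90",ang((570,222),(285,293),30)-90, ang((630,338),(748,303),18)+90)
im=cv2.imread("pics/top0.png");g=cv2.cvtColor(im,cv2.COLOR_BGR2GRAY)[150:250,190:350]
L=cv2.createLineSegmentDetector().detect(cv2.resize(g,None,fx=2,fy=2,interpolation=cv2.INTER_CUBIC))[0][:,0]
for l in L:
    p=l/2+np.array([190,150]*2)-.25
    if np.hypot(*(l[:2]-l[2:]))>40:
        a,b=at("top",p[:2],18),at("top",p[2:],18);v=b-a
        print(a[:2].round(),b[:2].round(),round(np.degrees(np.arctan2(v[1],v[0]))%90,1))
for y in (16,17,18):
    c,s=np.cos(np.radians(y)),np.sin(np.radians(y));O=np.array([497,20])+60*np.array([c,s])
    pr=lambda x,yy,z:proj("top",np.r_[O+x*np.array([c,s])+yy*np.array([-s,c]),z])
    q=[pr(0,189,146),pr(0,129,138),pr(0,218,146)]
    print(y,O,[((u-[190,150])*5).round() for u in q])
E
```

```text
nest [498.57001441  18.53994356  22.        ] knob [440.87786325   0.71673403  64.        ]
x-dirs 14.502098828769997 19.82931712983192 19.558855305095133
y-dirs-90 14.755890305753425 17.17817044373551
[565. 112.] [550. 182.] 11.9
[587.  17.] [525.  -3.] 18.3
[531. -13.] [590.   5.] 16.6
[552. 183.] [541. 248.] 9.7
[526. 142.] [508. 195.] 18.6
[477. 198.] [518.  68.] 17.5
[513. 244.] [525. 181.] 11.0
[523.  73.] [484. 198.] 17.5
16 [554.67570176  36.53824135] [array([179., 183.]), array([324., 149.]), array([110., 201.])]
17 [554.37828536  37.54230228] [array([178., 191.]), array([323., 155.]), array([109., 211.])]
18 [554.06339098  38.54101966] [array([178., 199.]), array([322., 161.]), array([109., 220.])]
```

```bash
python3 - <<'E'
from h import *
d=np.load("pics/w3.npz");P=(d["p"],d["R"]);im=cv2.imread("pics/w3.png")
for a,r,c in blobs(im,*RED,50): print(a,np.round(r[0],1),r[1])
for a,r,c in blobs(im,*BLUE,2000): print("B",np.round(c[0],1),c[1],r[0])
for px in [(323.5,275)]:
    X=at("wrist",px,P[0][2]+25.4,P);print(X, P[1].T@(X-P[0]))
E
```

```text
465.0 [324. 275.] (22.0, 26.0)
135.0 [370.5 123.5] (13.0, 13.0)
128.5 [423.8 274.7] (20.171178817749023, 8.129830360412598)
106.0 [461.5  93.5] (13.0, 11.0)
B [324. 267.] 45.672325134277344 (323.4586486816406, 266.5034484863281)
[429.52047429  60.94553891 274.0759907 ] [ -0.57294255   1.58559984 -25.39820334]
```

step_arm(
  motion=[
    {"slide": [-20, -17, 10], "dr": [0, 0, -0.3], "jaw": 36},
    {"slide": [-40, -35, 30], "dr": [0, 0, -0.6], "jaw": 36},
    {"slide": [-60, -52, 60], "dr": [0, 0, -0.92], "jaw": 36},
    {"slide": [-60, -52, 105], "dr": [0, 0, -0.92], "jaw": 36},
    {"slide": [-60, -52, 150], "dr": [0, 0, -0.92], "jaw": 36},
    {"slide": [-60, -52, 187], "dr": [0, 0, -0.92], "jaw": 36},
    {"slide": [-60, -52, 187], "dr": [0, 0, -0.92], "jaw": 36},
    {"slide": [-60, -52, 187], "dr": [0, 0, -0.92], "jaw": 36},
  ],
)

```text
clock: 6.3
position: [498.9, 20.4, 62.4]
ee_rot: [-0.153, 0.988, -0.0, 0.001]
contact_force: [0.2, -0.2, -0.9]
gripper_width: 37.4
grasp_force: 60.5
```

```bash
python3 - <<'E'
from h import *
P=pose();im=optics.get_image("wrist");cv2.imwrite("pics/w4.png",im);np.savez("pics/w4.npz",p=P[0],R=P[1])
t=optics.get_image("top");cv2.imwrite("pics/t4.png",t);s=optics.get_image("scene")
print(P)
for a,r,c in blobs(im,*RED,50): print(a,np.round(r[0],1),r[1])
a=cv2.resize(im[100:330,200:450],None,fx=1.6,fy=1.6);b=cv2.resize(s[180:260,220:380],None,fx=2.4,fy=4.6)
b=cv2.resize(s[150:280,210:370],None,fx=2.5,fy=2.5)
H=max(a.shape[0],b.shape[0]);o=np.zeros((H,a.shape[1]+b.shape[1],3),np.uint8);o[:a.shape[0],:a.shape[1]]=a;o[:b.shape[0],a.shape[1]:]=b
cv2.imwrite("pics/c4.png",o)
E
```

```text
(array([498.91518164,  20.37946141,  62.43664921]), array([[-9.53451211e-01, -3.01540779e-01,  1.98670196e-03],
       [-3.01540825e-01,  9.53453224e-01,  2.83553010e-04],
       [-1.97973019e-03, -3.28717788e-04, -9.99997986e-01]]))
3157.5 [600.1 373.6] (81.71675872802734, 46.58851623535156)
453.0 [324. 275.] (22.0, 26.0)
404.0 [522.6  64.7] (26.832815170288086, 20.124608993530273)
147.0 [627.   61.5] (19.0, 10.0)
```

View pics/c4.png

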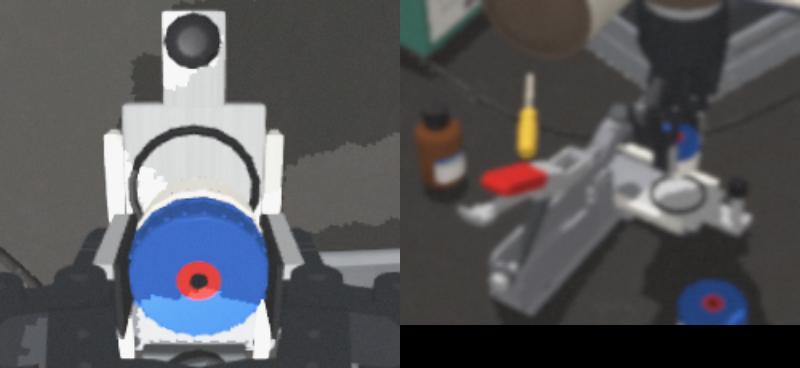

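Crop c4: the slide axis lines up with the tool's x axis, so the press yaw is about 17.5°. The ring's near edge is at crop row 126 and its sides are at crop cols 130 and 258. The cassette hangs upright just ahead of the near edge.

```bash
python3 - <<'E'
from h import *
d=np.load("pics/w4.npz");P=(d["p"],d["R"]);im=cv2.imread("pics/w4.png");g=cv2.cvtColor(im,cv2.COLOR_BGR2GRAY)
print(g[172:192,321])
loc=lambda px,z:(P[1].T@(at("wrist",px,z,P)-P[0])).round(2)
print("near outer",loc((321,178.3),22),"plug",loc((324,275),P[0][2]+25.4))
print("ring row",[ (c,g[208,c]) for c in list(range(276,290))+list(range(354,368))])
print("knob",loc((320.6,125),64), "post",loc((302,110),18),loc((341,110),18),"plate front",loc((277.5,164.5),18),loc((366,164.5),18))
E
```

```text
[217 218 218 218 218 186 117  55  61  61  52  72 175 219 219 219 219 219
 219 215]
near outer [27.78  0.07 40.38] plug [ -0.79   1.8  -25.4 ]
ring row [(276, np.uint8(247)), (277, np.uint8(232)), (278, np.uint8(247)), (279, np.uint8(247)), (280, np.uint8(246)), (281, np.uint8(191)), (282, np.uint8(100)), (283, np.uint8(110)), (284, np.uint8(95)), (285, np.uint8(78)), (286, np.uint8(141)), (287, np.uint8(247)), (288, np.uint8(247)), (289, np.uint8(247)), (354, np.uint8(207)), (355, np.uint8(133)), (356, np.uint8(69)), (357, np.uint8(52)), (358, np.uint8(49)), (359, np.uint8(54)), (360, np.uint8(114)), (361, np.uint8(217)), (362, np.uint8(219)), (363, np.uint8(215)), (364, np.uint8(184)), (365, np.uint8(200)), (366, np.uint8(241)), (367, np.uint8(241))]
knob [61.35  0.27 -1.68] post [ 68.85 -11.26  44.3 ] [68.82 12.02 44.3 ] plate front [ 35.71 -26.74  44.37] [35.7  27.71 44.36]
```

step_arm(
  motion=[
    {"slide": [1.5, -1.7, 0], "dr": [0, 0, 0], "jaw": 36},
    {"slide": [1.5, -1.7, 12], "dr": [0, 0, 0], "jaw": 36},
    {"slide": [1.5, -1.7, 22], "dr": [0, 0, 0], "jaw": 36},
    {"slide": [1.5, -1.7, 30], "dr": [0, 0, 0], "jaw": 36},
    {"slide": [1.5, -1.7, 34], "dr": [0, 0, 0], "jaw": 36},
    {"slide": [1.5, -1.7, 37], "dr": [0, 0, 0], "jaw": 36},
    {"slide": [1.5, -1.7, 37], "dr": [0, 0, 0], "jaw": 36},
    {"slide": [1.5, -1.7, 37], "dr": [0, 0, 0], "jaw": 36},
  ],
)

```text
clock: 7.45
position: [497.7, 17.8, 24.7]
ee_rot: [-0.152, 0.988, 0.0, 0.001]
contact_force: [1.2, -0.9, 0.1]
gripper_width: 37.8
grasp_force: 60.7
```

No contact at 24.7, so it is inside the ring. Now release and rise.

step_arm(
  motion=[
    {"slide": [0, 0, 0], "dr": [0, 0, 0], "jaw": 45},
    {"slide": [0, 0, 0], "dr": [0, 0, 0], "jaw": 58},
    {"slide": [0, 0, 0], "dr": [0, 0, 0], "jaw": 58},
    {"slide": [0, 0, -20], "dr": [0, 0, 0], "jaw": 58},
    {"slide": [0, 0, -60], "dr": [0, 0, 0], "jaw": 58},
    {"slide": [10, 0, -100], "dr": [0, 0, 0], "jaw": 58},
    {"slide": [10, 0, -100], "dr": [0, 0, 0], "jaw": 58},
    {"slide": [10, 0, -100], "dr": [0, 0, 0], "jaw": 58},
  ],
)

```text
clock: 8.45
position: [486.9, 14.4, 124.0]
ee_rot: [-0.152, 0.988, 0.0, -0.0]
contact_force: [0.5, 0.3, 0.6]
gripper_width: 58.1
grasp_force: 0.0
```

```bash
python3 - <<'E'
from h import *
P=pose();im=optics.get_image("wrist");cv2.imwrite("pics/w5.png",im);np.savez("pics/w5.npz",p=P[0],R=P[1])
print(P[0],arm.read_state()["joints"])
loc=lambda px,z:(P[1].T@(at("wrist",px,z,P)-P[0])).round(2)
for a,r,c in blobs(im,*RED,50): print(a,np.round(r[0],1),r[1],loc(r[0],50),at("wrist",r[0],50,P))
for a,r,c in blobs(im,*BLUE,500): print("B",np.round(c[0],1),c[1],loc(c[0],50))
cv2.imwrite("pics/c5.png",cv2.resize(im[80:330,200:450],None,fx=2.2,fy=2.2))
E
```

```text
[486.90190921  14.44699339 123.96579743] [ 3.63684361e-01  2.66860191e-01 -4.72756095e-01 -4.34459932e-04
 -8.32919408e-01 -1.62959677e+00]
1063.0 [564.1 320.3] (60.606266021728516, 30.429079055786133) [-142.28  281.86   73.99] [538.05690975 326.01807026  50.        ]
261.0 [478.5  90.5] (19.0, 17.0) [ 89.58 117.77  74.05] [366.07913032  99.94544613  50.        ]
151.5 [324.  221.5] (13.0, 14.0) [-12.03   1.96  73.96] [497.75241527  19.93879204  50.        ]
129.5 [579.   79.5] (17.0, 10.0) [115.53 229.83  74.1 ] [307.71842486 199.05820624  50.        ]
B [473.6  91.4] 35.40025329589844 [ 88.43 113.47  74.05]
B [572.4  80.2] 30.057687759399414 [113.16 220.37  74.1 ]
B [323.7 218.5] 26.711875915527344 [-9.67  1.71 73.96]
```

View pics/c5.png

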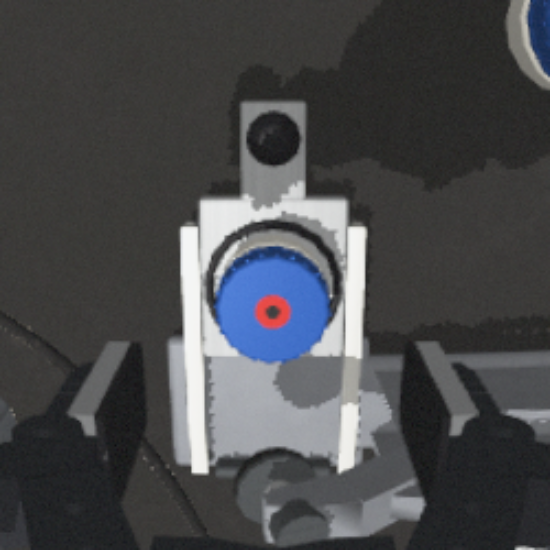

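The cassette sits centred in the ring, plug at crop (272,312), with the knob at crop (273,138). Grip force is about 60 N, so gripping the knob would break the force limit. I'll straddle it loosely instead, fingers across press x, and turn the tool 90° to do that.

step_arm(
  motion=[
    {"slide": [10, 0, 0], "dr": [0, 0, -1.25], "jaw": 45},
    {"slide": [20, 0, 5], "dr": [0, 0, -2.5], "jaw": 30},
    {"slide": [30, 0, 10], "dr": [0, 0, -3.75], "jaw": 30},
    {"slide": [40, 0, 18], "dr": [0, 0, -5], "jaw": 30},
    {"slide": [49, 0, 25], "dr": [0, 0, -6.25], "jaw": 30},
    {"slide": [49, 0, 34], "dr": [0, 0, -7.5], "jaw": 30},
    {"slide": [49, 0, 34], "dr": [0, 0, -8.75], "jaw": 30},
    {"slide": [49, 0, 34], "dr": [0, 0, -10], "jaw": 30},
  ],
)

```text
clock: 9.5
position: [439.9, -0.5, 88.9]
ee_rot: [0.754, -0.657, -0.001, 0.002]
contact_force: [-0.2, -0.5, 0.3]
gripper_width: 29.9
grasp_force: 0.0
```

step_arm(
  motion=[
    {"slide": [0, 0, 0], "dr": [0, 0, -1.1], "jaw": 30},
    {"slide": [0, 0, 0], "dr": [0, 0, -1.25], "jaw": 30},
    {"slide": [0, 0, 0], "dr": [0, 0, -1.25], "jaw": 30},
    {"slide": [0, 0, 0], "dr": [0, 0, -1.25], "jaw": 30},
    {"slide": [0, 0, 0], "dr": [0, 0, -1.25], "jaw": 30},
    {"slide": [0, 0, 0], "dr": [0, 0, -1.25], "jaw": 30},
    {"slide": [0, 0, 0], "dr": [0, 0, -1.25], "jaw": 30},
    {"slide": [0, 0, 0], "dr": [0, 0, -1.25], "jaw": 30},
  ],
)

```text
clock: 10.5
position: [440.7, -0.2, 90.4]
ee_rot: [0.806, -0.592, 0.0, -0.0]
contact_force: [0.1, 0.5, -0.2]
gripper_width: 29.8
grasp_force: 0.0
```

```bash
python3 - <<'E'
from h import *
P=pose();im=optics.get_image("wrist");cv2.imwrite("pics/w6.png",im);np.savez("pics/w6.npz",p=P[0],R=P[1])
print(P,arm.read_state()["joints"],arm.read_state()["clock"])
cv2.imwrite("pics/c6.png",cv2.resize(im[60:360,150:550],None,fx=1.5,fy=1.5))
E
```

```text
(array([ 4.40683470e+02, -1.81463657e-01,  9.03671327e+01]), array([[ 3.00119430e-01, -9.53901626e-01,  1.26234883e-04],
       [-9.53901634e-01, -3.00119428e-01,  4.09184310e-05],
       [-1.14661717e-06, -1.32696077e-04, -9.99999991e-01]])) [ 3.70700386e-01  2.44309936e-01 -6.19360695e-01 -3.04694982e-05
 -7.07004384e-01 -6.58124286e-02] 10.55
```

View pics/c6.png

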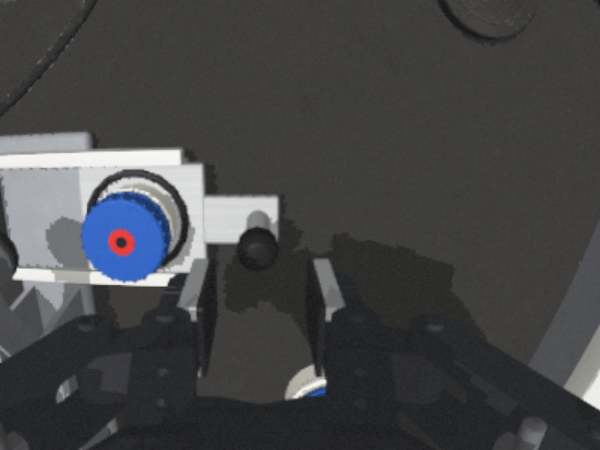

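Crop c6: the knob is at crop (257,248), centred between the fingers (inner faces at crop cols 207 and 318). Lowering around it.

step_arm(
  motion=[
    {"slide": [0, 0, 10], "dr": [0, 0, 0], "jaw": 30},
    {"slide": [0, 0, 20], "dr": [0, 0, 0], "jaw": 30},
    {"slide": [0, 0, 30], "dr": [0, 0, 0], "jaw": 30},
    {"slide": [0, 0, 40], "dr": [0, 0, 0], "jaw": 30},
    {"slide": [0, 0, 48], "dr": [0, 0, 0], "jaw": 30},
    {"slide": [0, 0, 48], "dr": [0, 0, 0], "jaw": 30},
    {"slide": [0, -6, 48], "dr": [0, 0, 0], "jaw": 30},
    {"slide": [0, -10, 48], "dr": [0, 0, 0], "jaw": 30},
  ],
)

```text
clock: 11.55
position: [450.1, 2.8, 42.5]
ee_rot: [0.806, -0.592, -0.0, 0.0]
contact_force: [-2.6, -1.3, 1.7]
gripper_width: 30.2
grasp_force: 1.0
```

step_arm(
  motion=[
    {"slide": [0, -7, 0], "dr": [0, 0, 0], "jaw": 30},
    {"slide": [0, -14, 0], "dr": [0, 0, 0], "jaw": 30},
    {"slide": [0, -21, 0], "dr": [0, 0, 0], "jaw": 30},
    {"slide": [0, -28, 0], "dr": [0, 0, 0], "jaw": 30},
    {"slide": [0, -35, 0], "dr": [0, 0, 0], "jaw": 30},
    {"slide": [0, -42, 0], "dr": [0, 0, 0], "jaw": 30},
    {"slide": [0, -48, 0], "dr": [0, 0, 0], "jaw": 30},
    {"slide": [0, -48, 0], "dr": [0, 0, 0], "jaw": 30},
  ],
)

```text
clock: 12.55
position: [497.4, 17.8, 42.4]
ee_rot: [0.806, -0.591, 0.001, -0.001]
contact_force: [0.7, -0.3, 0.4]
gripper_width: 29.9
grasp_force: 0.0
```

step_arm(
  motion=[
    {"slide": [0, -2, 0], "dr": [0, 0, 0], "jaw": 30},
    {"slide": [0, -3, 0], "dr": [0, 0, 0], "jaw": 30},
    {"slide": [0, -4, 0], "dr": [0, 0, 0], "jaw": 30},
    {"slide": [0, -5, 0], "dr": [0, 0, 0], "jaw": 30},
    {"slide": [0, -6, 0], "dr": [0, 0, 0], "jaw": 30},
    {"slide": [0, -6.5, 0], "dr": [0, 0, 0], "jaw": 30},
    {"slide": [0, -7, 0], "dr": [0, 0, 0], "jaw": 30},
    {"slide": [0, -7, 0], "dr": [0, 0, 0], "jaw": 30},
  ],
)

```text
clock: 13.55
position: [501.0, 18.7, 42.0]
ee_rot: [0.806, -0.592, -0.001, 0.001]
contact_force: [-6.3, -0.9, 3.5]
gripper_width: 29.8
grasp_force: 0.7
```

step_arm(
  motion=[
    {"slide": [0, -1, 0], "dr": [0, 0, 0], "jaw": 30},
    {"slide": [0, -2, 0], "dr": [0, 0, 0], "jaw": 30},
    {"slide": [0, -3, 0], "dr": [0, 0, 0], "jaw": 30},
    {"slide": [0, -3, 0], "dr": [0, 0, 0], "jaw": 30},
    {"slide": [0, -3, 0], "dr": [0, 0, 0], "jaw": 30},
    {"slide": [0, -3, 0], "dr": [0, 0, 0], "jaw": 30},
    {"slide": [0, -3, 0], "dr": [0, 0, 0], "jaw": 30},
    {"slide": [0, -3, 0], "dr": [0, 0, 0], "jaw": 30},
  ],
)

```text
clock: 14.55
position: [501.0, 18.2, 41.3]
ee_rot: [0.806, -0.592, -0.003, 0.004]
contact_force: [-9.0, -3.7, 4.2]
gripper_width: 29.7
grasp_force: 0.6
```

Against the stop: force rises with no further travel. Back off and rise, then measure the slide's travel from the picture.

step_arm(
  motion=[
    {"slide": [0, 5, 0], "dr": [0, 0, 0], "jaw": 30},
    {"slide": [0, 11, 0], "dr": [0, 0, 0], "jaw": 30},
    {"slide": [0, 11, 0], "dr": [0, 0, 0], "jaw": 30},
    {"slide": [0, 11, -20], "dr": [0, 0, 0], "jaw": 30},
    {"slide": [0, 11, -40], "dr": [0, 0, 0], "jaw": 30},
    {"slide": [0, 11, -50], "dr": [0, 0, 0], "jaw": 30},
    {"slide": [0, 11, -50], "dr": [0, 0, 0], "jaw": 30},
    {"slide": [0, 11, -50], "dr": [0, 0, 0], "jaw": 30},
  ],
)

```text
clock: 15.55
position: [494.6, 16.9, 91.7]
ee_rot: [0.806, -0.592, -0.0, 0.0]
contact_force: [-0.4, -0.6, 0.2]
gripper_width: 30.1
grasp_force: 0.0
```

```bash
python3 - <<'E'
from h import *
P=pose();im=optics.get_image("wrist");cv2.imwrite("pics/w7.png",im);np.savez("pics/w7.npz",p=P[0],R=P[1])
t=optics.get_image("top");cv2.imwrite("pics/t7.png",t);s=optics.get_image("scene");cv2.imwrite("pics/s7.png",s)
print(P[0])
for k in ("w6","w7"):
    d=np.load(f"pics/{k}.npz");P=(d["p"],d["R"]);g=cv2.cvtColor(cv2.imread(f"pics/{k}.png"),cv2.COLOR_BGR2GRAY)
    for row in (195,199,203):
        r=g[row].astype(int);c=np.where((r[300:380]>150)&(r[301:381]<=150))[0]+300
        for x in c: print(k,row,x,at("wrist",(x+.5,row),18,P).round(1))
E
```

```text
[494.64646625  16.87804491  91.68002373]
w6 195 334 [435.4  -9.3  18. ]
w6 199 334 [434.5  -6.5  18. ]
w6 203 315 [446.7   0.5  18. ]
w6 203 334 [433.5  -3.6  18. ]
w7 195 348 [479.4   5.   18. ]
w7 199 337 [486.1  10.2  18. ]
w7 199 348 [478.5   7.8  18. ]
w7 203 317 [499.1  17.5  18. ]
w7 203 337 [485.2  13.1  18. ]
w7 203 348 [477.5  10.7  18. ]
```

```bash
python3 - <<'E'
import cv2,numpy as np
w=cv2.imread("pics/w7.png");t=cv2.imread("pics/t7.png");s=cv2.imread("pics/s7.png")
o=np.zeros((600,800,3),np.uint8)
o[:,:400]=cv2.resize(w[110:310,230:430],(400,600))[:, :400] if False else cv2.resize(w[100:310,220:360],(400,600))
o[:300,400:]=cv2.resize(t[150:240,230:350],(400,300));o[300:,400:]=cv2.resize(s[180:270,240:360],(400,300))
cv2.imwrite("pics/c7.png",o)
E
```

```text
(no output)
```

View pics/c7.png

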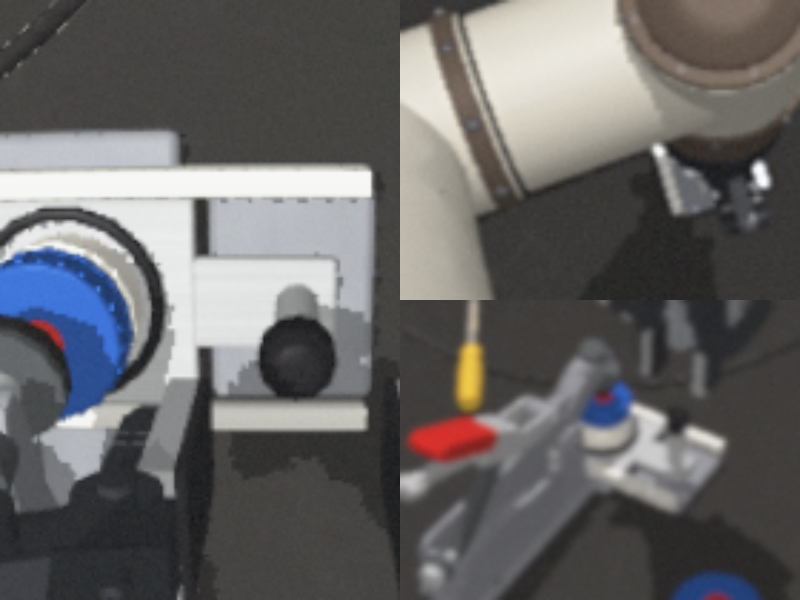

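View c7: the slide plate's end is at crop col 335, the knob at crop (297,357), and the ring is not quite under the jaw. That makes the slide about 55 mm in, so the wide-open gripper probably met the jaw before the stop. I'll finish the push from behind the knob with closed fingers, which keeps the gripper away from the jaw.

step_arm(
  motion=[
    {"slide": [0, 15, -5], "dr": [0, 0, 0], "jaw": 15},
    {"slide": [0, 32, -5], "dr": [0, 0, 0], "jaw": 0},
    {"slide": [0, 32, 0], "dr": [0, 0, 0], "jaw": 0},
    {"slide": [0, 32, 12], "dr": [0, 0, 0], "jaw": 0},
    {"slide": [0, 32, 24], "dr": [0, 0, 0], "jaw": 0},
    {"slide": [0, 32, 36], "dr": [0, 0, 0], "jaw": 0},
    {"slide": [0, 32, 44], "dr": [0, 0, 0], "jaw": 0},
    {"slide": [0, 32, 44], "dr": [0, 0, 0], "jaw": 0},
  ],
)

```text
clock: 16.7
position: [464.1, 7.2, 47.4]
ee_rot: [0.806, -0.592, -0.001, 0.001]
contact_force: [0.0, 0.5, -0.2]
gripper_width: -0.1
grasp_force: 0.0
```

step_arm(
  motion=[
    {"slide": [0, -3, 0], "dr": [0, 0, 0], "jaw": 0},
    {"slide": [0, -6, 0], "dr": [0, 0, 0], "jaw": 0},
    {"slide": [0, -8, 0], "dr": [0, 0, 0], "jaw": 0},
    {"slide": [0, -10, 0], "dr": [0, 0, 0], "jaw": 0},
    {"slide": [0, -11, 0], "dr": [0, 0, 0], "jaw": 0},
    {"slide": [0, -12, 0], "dr": [0, 0, 0], "jaw": 0},
    {"slide": [0, -12, 0], "dr": [0, 0, 0], "jaw": 0},
    {"slide": [0, -12, 0], "dr": [0, 0, 0], "jaw": 0},
  ],
)

```text
clock: 17.7
position: [475.7, 10.8, 48.3]
ee_rot: [0.806, -0.592, -0.0, 0.0]
contact_force: [-2.4, -0.7, 1.7]
gripper_width: 0.1
grasp_force: 1.2
```

Contact at 2.5 N, which is about sliding friction. Continuing gently.

step_arm(
  motion=[
    {"slide": [0, -1, 0], "dr": [0, 0, 0], "jaw": 0},
    {"slide": [0, -2, 0], "dr": [0, 0, 0], "jaw": 0},
    {"slide": [0, -3, 0], "dr": [0, 0, 0], "jaw": 0},
    {"slide": [0, -4, 0], "dr": [0, 0, 0], "jaw": 0},
    {"slide": [0, -5, 0], "dr": [0, 0, 0], "jaw": 0},
    {"slide": [0, -6, 0], "dr": [0, 0, 0], "jaw": 0},
    {"slide": [0, -6, 0], "dr": [0, 0, 0], "jaw": 0},
    {"slide": [0, -6, 0], "dr": [0, 0, 0], "jaw": 0},
  ],
)

```text
clock: 18.7
position: [476.2, 10.9, 48.0]
ee_rot: [0.806, -0.592, -0.004, 0.005]
contact_force: [-13.7, -0.7, 13.6]
gripper_width: 0.3
grasp_force: 8.6
```

step_arm(
  motion=[
    {"slide": [0, -1, 0], "dr": [0, 0, 0], "jaw": 0},
    {"slide": [0, -2, 0], "dr": [0, 0, 0], "jaw": 0},
    {"slide": [0, -3, 0], "dr": [0, 0, 0], "jaw": 0},
    {"slide": [0, -4, 0], "dr": [0, 0, 0], "jaw": 0},
    {"slide": [0, -4, 0], "dr": [0, 0, 0], "jaw": 0},
    {"slide": [0, -4, 0], "dr": [0, 0, 0], "jaw": 0},
    {"slide": [0, -4, 0], "dr": [0, 0, 0], "jaw": 0},
    {"slide": [0, -4, 0], "dr": [0, 0, 0], "jaw": 0},
  ],
)

```text
clock: 19.7
position: [476.4, 10.9, 47.9]
ee_rot: [0.806, -0.592, -0.006, 0.008]
contact_force: [-20.3, -1.4, 21.8]
gripper_width: -0.6
grasp_force: 13.3
```

step_arm(
  motion=[
    {"slide": [0, 8, 0], "dr": [0, 0, 0], "jaw": 0},
    {"slide": [0, 14, 0], "dr": [0, 0, 0], "jaw": 0},
    {"slide": [0, 14, -25], "dr": [0, 0, 0], "jaw": 0},
    {"slide": [0, 10, -44], "dr": [0, 0, 0], "jaw": 0},
    {"slide": [0, 0, -44], "dr": [0, 0, 0], "jaw": 0},
    {"slide": [0, -10, -44], "dr": [0, 0, 0], "jaw": 0},
    {"slide": [0, -10, -44], "dr": [0, 0, 0], "jaw": 0},
    {"slide": [0, -10, -44], "dr": [0, 0, 0], "jaw": 0},
  ],
)

```text
clock: 20.7
position: [494.5, 16.8, 91.4]
ee_rot: [0.806, -0.592, -0.001, 0.001]
contact_force: [-1.0, 0.8, -0.0]
gripper_width: -0.4
grasp_force: 0.0
```

```bash
python3 - <<'E'
from h import *
P=pose();im=optics.get_image("wrist");cv2.imwrite("pics/w8.png",im);np.savez("pics/w8.npz",p=P[0],R=P[1])
print(P[0],arm.read_state()["contact_force"])
ux=np.array([.9537,.3008,0])
for k in ("w6","w7","w8"):
    d=np.load(f"pics/{k}.npz");P=(d["p"],d["R"]);g=cv2.cvtColor(cv2.imread(f"pics/{k}.png"),cv2.COLOR_BGR2GRAY)
    for row in (199,):
        r=g[row].astype(int);dd=np.diff(r)
        print(k,[(c+280,int(dd[c+280]),round(float(at("wrist",(c+280.5,row),18,P)@ux),1)) for c in range(100) if abs(dd[c+280])>14])
    # knob: dark pixels above base region
    m=((g<45)&(np.indices(g.shape)[0]<250)&(np.indices(g.shape)[0]>205)&(abs(np.indices(g.shape)[1]-322)<25)).astype(np.uint8)
    n,l,st,ce=cv2.connectedComponentsWithStats(m)
    print([(s.tolist(),c.round(1).tolist()) for s,c in zip(st[1:],ce[1:]) if s[4]>100])
E
```

```text
[494.53309563  16.79791012  91.39459126] [-0.21071917 -0.61646085 -0.20342822]
w6 [(284, -24, 448.6), (285, 20, 447.9), (333, -15, 413.1), (334, -69, 412.4), (335, -62, 411.7), (336, -18, 411.0)]
[([301, 206, 46, 44, 1000], [325.9, 230.5])]
w7 [(326, 20, 474.7), (336, -41, 467.4), (337, -50, 466.7), (339, 51, 465.2), (348, -17, 458.7), (349, -46, 457.9), (350, -35, 457.2)]
[([311, 211, 26, 29, 361], [323.5, 224.2])]
w8 [(285, 15, 504.3), (318, -15, 480.3), (333, -17, 469.4), (334, -66, 468.7), (336, 27, 467.2), (348, -21, 458.5), (349, -52, 457.8), (350, -32, 457.0)]
[([309, 211, 26, 39, 373], [323.0, 226.0])]
```

Slide has travelled 56.9 mm from its starting position and is hard on its stop. Now to the handle.

step_arm(
  motion=[
    {"slide": [0, 0, -35], "dr": [0, 0, 0], "jaw": 0},
    {"slide": [0, 0, -75], "dr": [0, 0, 0], "jaw": 0},
    {"slide": [-20, -8, -99], "dr": [0, 0, 0], "jaw": 0},
    {"slide": [-60, -22, -99], "dr": [0, 0, 0], "jaw": 0},
    {"slide": [-105, -38, -99], "dr": [0, 0, 0], "jaw": 0},
    {"slide": [-145, -53, -99], "dr": [0, 0, 0], "jaw": 0},
    {"slide": [-165, -60, -99], "dr": [0, 0, 0], "jaw": 0},
    {"slide": [-165, -60, -99], "dr": [0, 0, 0], "jaw": 0},
  ],
)

```text
clock: 21.75
position: [502.4, 193.1, 190.8]
ee_rot: [0.807, -0.591, -0.0, 0.0]
contact_force: [-0.2, -0.4, -0.5]
gripper_width: 0.4
grasp_force: 0.0
```

```bash
python3 - <<'E'
from h import *
P=pose();im=optics.get_image("wrist");cv2.imwrite("pics/w9.png",im);np.savez("pics/w9.npz",p=P[0],R=P[1])
t=optics.get_image("top");cv2.imwrite("pics/t9.png",t);s=optics.get_image("scene");cv2.imwrite("pics/s9.png",s)
print(P[0])
loc=lambda px,z:(P[1].T@(at("wrist",px,z,P)-P[0])).round(1)
for a,r,c in blobs(im,*RED,300):
    print(a,r,loc(r[0],141)); print([loc(b,141) for b in cv2.boxPoints(r)])
E
```

```text
[502.40748819 193.12744353 190.84255276]
2607.0 ((321.5, 202.0), (78.0, 39.0), 90.0) [ 8.5 -1.4 49.8]
[array([ 34.1, -13.7,  49.8]), array([34.1, 10.9, 49.9]), array([-19. ,  11.7,  49.8]), array([-19. , -14.7,  49.8])]
```

step_arm(
  motion=[
    {"slide": [-2, -1, 20], "dr": [0, 0, 0], "jaw": 0},
    {"slide": [-2, -1, 38], "dr": [0, 0, 0], "jaw": 0},
    {"slide": [-2, -1, 46], "dr": [0, 0, 0], "jaw": 0},
    {"slide": [-2, -1, 52], "dr": [0, 0, 0], "jaw": 0},
    {"slide": [-2, -1, 58], "dr": [0, 0, 0], "jaw": 0},
    {"slide": [-2, -1, 64], "dr": [0, 0, 0], "jaw": 0},
    {"slide": [-2, -1, 70], "dr": [0, 0, 0], "jaw": 0},
    {"slide": [-2, -1, 75], "dr": [0, 0, 0], "jaw": 0},
  ],
)

```text
clock: 22.9
position: [503.7, 195.7, 117.7]
ee_rot: [0.807, -0.591, 0.0, -0.001]
contact_force: [-5.0, 3.0, 10.9]
gripper_width: -0.2
grasp_force: 4.7
```

step_arm(
  motion=[
    {"slide": [0, 0, 4], "dr": [0, 0, 0], "jaw": 0},
    {"slide": [0, 0, 8], "dr": [0, 0, 0], "jaw": 0},
    {"slide": [0, 0, 11], "dr": [0, 0, 0], "jaw": 0},
    {"slide": [0, 0, 14], "dr": [0, 0, 0], "jaw": 0},
    {"slide": [0, 0, 17], "dr": [0, 0, 0], "jaw": 0},
    {"slide": [0, 0, 20], "dr": [0, 0, 0], "jaw": 0},
    {"slide": [0, 0, 22], "dr": [0, 0, 0], "jaw": 0},
    {"slide": [0, 0, 22], "dr": [0, 0, 0], "jaw": 0},
  ],
)

```text
clock: 23.9
position: [502.6, 194.0, 93.6]
ee_rot: [0.806, -0.592, -0.0, 0.001]
contact_force: [-0.8, 0.2, 0.1]
gripper_width: 0.0
grasp_force: 0.0
```

step_arm(
  motion=[
    {"slide": [0, 0, 2], "dr": [0, 0, 0], "jaw": 0},
    {"slide": [0, 0, 4], "dr": [0, 0, 0], "jaw": 0},
    {"slide": [0, 0, 6], "dr": [0, 0, 0], "jaw": 0},
    {"slide": [0, 0, 7], "dr": [0, 0, 0], "jaw": 0},
    {"slide": [0, 0, 8], "dr": [0, 0, 0], "jaw": 0},
    {"slide": [0, 0, 9], "dr": [0, 0, 0], "jaw": 0},
    {"slide": [0, 0, 9], "dr": [0, 0, 0], "jaw": 0},
    {"slide": [0, 0, 9], "dr": [0, 0, 0], "jaw": 0},
  ],
)

```text
clock: 24.9
position: [503.1, 194.5, 86.7]
ee_rot: [0.806, -0.591, 0.0, -0.0]
contact_force: [-3.9, -0.3, 8.9]
gripper_width: 0.3
grasp_force: 4.2
```

Handle resting on its stop at z = 87, so it is locked. Release it, and tilt the tool 50° beyond the handle's end for the flick.

step_arm(
  motion=[
    {"slide": [0, 1, -50], "dr": [0, 0, 0], "jaw": 0},
    {"slide": [0, 1, -104], "dr": [0, 0, 0], "jaw": 0},
    {"slide": [-22, 1, -104], "dr": [0, 1.25, 0], "jaw": 0},
    {"slide": [-45, 1, -104], "dr": [0, 2.5, 0], "jaw": 0},
    {"slide": [-70, 1, -104], "dr": [0, 3.75, 0], "jaw": 0},
    {"slide": [-93, 1, -104], "dr": [0, 5, 0], "jaw": 0},
    {"slide": [-93, 1, -104], "dr": [0, 6.25, 0], "jaw": 0},
    {"slide": [-93, 1, -104], "dr": [0, 6.25, 0], "jaw": 0},
  ],
)

```text
clock: 25.9
position: [473.2, 283.9, 186.4]
ee_rot: [0.731, -0.534, 0.341, 0.252]
contact_force: [1.0, 0.2, 1.0]
gripper_width: -0.1
grasp_force: 0.0
```

```bash
python3 - <<'E'
from h import *
P=pose();im=optics.get_image("wrist");cv2.imwrite("pics/w10.png",im);np.savez("pics/w10.npz",p=P[0],R=P[1])
t=optics.get_image("top");cv2.imwrite("pics/t10.png",t);s=optics.get_image("scene");cv2.imwrite("pics/s10.png",s)
print(P,arm.read_state()["joints"],arm.read_state()["contact_force"])
O=np.array([552,34.9,0]);ux=np.array([.9537,.3008,0]);uy=np.array([-.3008,.9537,0])
print("px,py of TCP",(P[0]-O)@ux,(P[0]-O)@uy)
for n,i in(("wrist",im),("scene",s),("top",t)):
    for a,r,c in blobs(i,*RED,60): print(n,a,np.round(r[0]),np.round(r[1]),r[2])
for z in (60,82,138): print(z,[proj(n,O+uy*159+[0,0,z],P).round() for n in("wrist","scene","top")])
print("bend",[proj(n,O+uy*205+[0,0,52],P).round() for n in("wrist","scene","top")],"tip",[proj(n,O+uy*218+[0,0,62],P).round() for n in("wrist","scene","top")])
E
```

```text
(array([473.23946993, 283.93601524, 186.38492453]), array([[ 0.19733625, -0.95300103,  0.22988569],
       [-0.60876548, -0.30292983, -0.7332381 ],
       [ 0.7684159 ,  0.00474798, -0.63993317]])) [ 1.09870731  0.53845733 -0.32353128  0.57135877 -1.4359404  -1.09313174] [-0.82406857 -0.05150543 -0.36664766]
px,py of TCP -0.20388414327169382 261.196815182742
wrist 1380.5 [321. 204.] [57. 26.] 90.0
wrist 118.0 [496. 277.] [14. 11.] 63.43495178222656
wrist 81.0 [454. 191.] [12.  9.] 26.56505012512207
top 287.5 [245. 192.] [12. 27.] 71.56504821777344
60 [array([323., 210.]), array([259., 247.]), array([249., 194.])]
82 [array([323., 198.]), array([258., 239.]), array([247., 192.])]
138 [array([323., 159.]), array([257., 219.]), array([242., 187.])]
bend [array([323., 254.]), array([246., 264.]), array([230., 201.])] tip [array([323., 262.]), array([241., 264.]), array([223., 201.])]
```

```bash
python3 - <<'E'
import cv2
g=cv2.cvtColor(cv2.imread("pics/w10.png"),cv2.COLOR_BGR2GRAY)
print([(r,int(g[r,321])) for r in range(226,300,2)])
for r in (245,252,258,262): print(r,g[r,295:350:2])
E
```

```text
[(226, 111), (228, 99), (230, 88), (232, 76), (234, 74), (236, 71), (238, 69), (240, 46), (242, 48), (244, 47), (246, 51), (248, 52), (250, 51), (252, 50), (254, 46), (256, 49), (258, 44), (260, 47), (262, 54), (264, 54), (266, 53), (268, 54), (270, 54), (272, 55), (274, 45), (276, 42), (278, 45), (280, 48), (282, 45), (284, 43), (286, 41), (288, 39), (290, 41), (292, 43), (294, 44), (296, 41), (298, 47)]
245 [ 61  54  56  58  57  56  56 148 177 175 178 177 173  51  48  55 105 175
 174 176 178 175 104  50  53  52  56  56]
252 [ 63  62  62  64  63  64  72 177 177 177 175 176 152  50  51  48  93 175
 177 177 176 177 166  60  59  59  62  61]
258 [ 58  50  54  52  53  55 136 176 177 177 174 175 154  44  47  52  92 174
 178 176 177 176 168  74  47  52  52  52]
262 [ 55  53  56  54  51  57 164 178 178 176 177 176 137  54  49  46  76 174
 178 176 178 176 176  83  52  46  52  56]
```

step_arm(
  motion=[
    {"slide": [-28, 0, 24], "dr": [0, 0, 0], "jaw": 0},
    {"slide": [-60, 0, 50], "dr": [0, 0, 0], "jaw": 0},
    {"slide": [-90, 0, 75], "dr": [0, 0, 0], "jaw": 0},
    {"slide": [-115, 0, 96], "dr": [0, 0, 0], "jaw": 0},
    {"slide": [-115, 0, 96], "dr": [0, 0, 0], "jaw": 0},
    {"slide": [-108, 0, 104], "dr": [0, 0, 0], "jaw": 0},
    {"slide": [-100, 0, 114], "dr": [0, 0, 0], "jaw": 0},
    {"slide": [-100, 0, 114], "dr": [0, 0, 0], "jaw": 0},
  ],
)

```text
clock: 27.05
position: [481.4, 259.6, 40.6]
ee_rot: [0.73, -0.537, 0.34, 0.25]
contact_force: [-0.4, 0.1, -0.2]
gripper_width: 0.2
grasp_force: 0.0
```

step_arm(
  motion=[
    {"slide": [5, 0, 6], "dr": [0, 0, 0], "jaw": 0},
    {"slide": [10, 0, 12], "dr": [0, 0, 0], "jaw": 0},
    {"slide": [15, 0, 18], "dr": [0, 0, 0], "jaw": 0},
    {"slide": [19, 0, 23], "dr": [0, 0, 0], "jaw": 0},
    {"slide": [19, 0, 23], "dr": [0, 0, 0], "jaw": 0},
    {"slide": [19, 0, 23], "dr": [0, 0, 0], "jaw": 0},
    {"slide": [19, 0, 23], "dr": [0, 0, 0], "jaw": 0},
    {"slide": [19, 0, 23], "dr": [0, 0, 0], "jaw": 0},
  ],
)

```text
clock: 28.05
position: [490.5, 233.8, 38.9]
ee_rot: [0.731, -0.536, 0.341, 0.249]
contact_force: [-1.3, 5.3, -1.8]
gripper_width: 0.2
grasp_force: 2.4
```

```bash
python3 - <<'E'
from h import *
P=pose();s=arm.read_state()
O=np.array([552,34.9,0]);ux=np.array([.9537,.3008,0]);uy=np.array([-.3008,.9537,0])
print("px,py",(P[0]-O)@ux,(P[0]-O)@uy,P[0][2],s["contact_force"]); print("up",P[1].T@[0,0,1],"uy",P[1].T@uy)
E
```

```text
px,py 1.150474807007949 208.21788652161152 38.91848729264842 [-1.26671112  5.28050635 -1.7526517 ]
up [ 0.76470227 -0.00115634 -0.64438273] uy [-0.64439159 -0.00113856 -0.76471074]
```

step_arm(
  motion=[
    {"slide": [2, 0, -5], "dr": [0, 0, 0], "jaw": 0},
    {"slide": [6, 0, -8], "dr": [0, 0, 0], "jaw": 0},
    {"slide": [10, 0, -11], "dr": [0, 0, 0], "jaw": 0},
    {"slide": [14, 0, -15], "dr": [0, 0, 0], "jaw": 0},
    {"slide": [18, 0, -18], "dr": [0, 0, 0], "jaw": 0},
    {"slide": [22, 0, -21], "dr": [0, 0, 0], "jaw": 0},
    {"slide": [26, 0, -25], "dr": [0, 0, 0], "jaw": 0},
    {"slide": [29, 0, -28], "dr": [0, 0, 0], "jaw": 0},
  ],
)

```text
clock: 29.05
position: [489.1, 234.4, 80.0]
ee_rot: [0.73, -0.536, 0.341, 0.251]
contact_force: [0.1, 0.7, -0.3]
gripper_width: 0.2
grasp_force: 0.2
```

```bash
python3 - <<'E'
from h import *
P=pose();s=optics.get_image("scene");t=optics.get_image("top");cv2.imwrite("pics/s11.png",s)
for n,i in(("scene",s),("top",t)):
    for a,r,c in blobs(i,*RED,15): print(n,a,np.round(r[0]),np.round(r[1]),r[2])
for a,r,c in blobs(cv2.imread("pics/scene0.png"),*RED,15): print("s0",a,np.round(r[0]))
print(P[0],arm.read_state()["contact_force"])
E
```

```text
scene 28.0 [317. 316.] [6. 6.] 45.0
scene 18.0 [335. 271.] [4. 6.] 90.0
top 326.0 [242. 188.] [13. 29.] 78.69007110595703
top 26.5 [239. 284.] [6. 6.] 90.0
top 25.0 [286. 257.] [6. 5.] 90.0
s0 214.0 [255. 221.]
s0 28.0 [317. 316.]
s0 18.0 [335. 271.]
[489.06784717 234.35716289  79.99706451] [-0.32808372 -0.26011538 -0.71228926]
```

The handle is back near its open position and contact force is zero, so the toggle tripped. Retreat, untilt, then go for the knob.

step_arm(
  motion=[
    {"slide": [-13, 0, -15], "dr": [0, 0, 0], "jaw": 0},
    {"slide": [-26, 0, -31], "dr": [0, 0, 0], "jaw": 0},
    {"slide": [-39, 0, -46], "dr": [0, 0, 0], "jaw": 0},
    {"slide": [-10, 0, -70], "dr": [0, -1.25, 0], "jaw": 0},
    {"slide": [15, 0, -92], "dr": [0, -2.5, 0], "jaw": 0},
    {"slide": [38, 0, -110], "dr": [0, -3.75, 0], "jaw": 0},
    {"slide": [38, 0, -110], "dr": [0, -5, 0], "jaw": 0},
    {"slide": [38, 0, -110], "dr": [0, -6.25, 0], "jaw": 0},
  ],
)

```text
clock: 30.15
position: [470.9, 294.2, 180.6]
ee_rot: [0.807, -0.591, -0.002, -0.003]
contact_force: [-0.6, 0.6, -0.7]
gripper_width: -0.0
grasp_force: 0.0
```

```bash
python3 - <<'E'
from h import *
P=pose();s=optics.get_image("scene");t=optics.get_image("top");w=optics.get_image("wrist")
for n,i in(("scene",s),("top",t),("wrist",w)):
    for a,r,c in blobs(i,*RED,15): print(n,a,np.round(r[0],1),np.round(r[1]),r[2])
print(P,arm.read_state()["clock"])
print("goal in tool frame",P[1].T@(np.array([499.3,18.4,190])-P[0]))
E
```

```text
scene 212.0 [254.7 221.2] [12. 25.] 74.05460357666016
scene 28.0 [317. 316.] [6. 6.] 45.0
scene 18.0 [335. 271.] [4. 6.] 90.0
top 328.0 [240.4 186.2] [13. 29.] 80.53767395019531
top 26.5 [239. 284.] [6. 6.] 90.0
top 25.0 [285.5 257. ] [6. 5.] 90.0
wrist 3351.5 [322.   48.5] [81. 46.] 90.0
wrist 143.5 [486.5  38. ] [14. 13.] 90.0
wrist 133.0 [505.7 152.4] [14. 13.] 63.43495178222656
wrist 34.0 [ 44.5 132.5] [9. 5.] 90.0
(array([470.88132289, 294.18377627, 180.60663137]), array([[ 3.02466648e-01, -9.53159960e-01, -1.30530451e-04],
       [-9.53133210e-01, -3.02459179e-01,  7.45179538e-03],
       [-7.14223313e-03, -2.12950666e-03, -9.99972226e-01]])) 30.3
goal in tool frame [271.38728824  56.30578629 -11.45190152]
```

step_arm(
  motion=[
    {"slide": [30, 12, -12], "dr": [0, 0, 0], "jaw": 0},
    {"slide": [75, 30, -14], "dr": [0, 0, 0], "jaw": 0},
    {"slide": [125, 50, -14], "dr": [0, 0, 0], "jaw": 0},
    {"slide": [175, 56, -14], "dr": [0, 0, 0], "jaw": 10},
    {"slide": [225, 56, -14], "dr": [0.6, 0, 0], "jaw": 34},
    {"slide": [271, 56, -14], "dr": [1.3, 0, 0], "jaw": 34},
    {"slide": [271, 56, -14], "dr": [1.9, 0, 0], "jaw": 34},
    {"slide": [271, 56, -14], "dr": [1.9, 0, 0], "jaw": 34},
  ],
)

```text
clock: 31.3
position: [497.8, 17.0, 192.3]
ee_rot: [0.8, -0.586, 0.077, -0.105]
contact_force: [0.1, 0.3, 0.8]
gripper_width: 34.2
grasp_force: 0.0
```

```bash
python3 - <<'E'
from h import *
P=pose();im=optics.get_image("wrist");cv2.imwrite("pics/w12.png",im)
print(P)
g=cv2.cvtColor(im,cv2.COLOR_BGR2GRAY)
# predicted knob & plate end pixels
ux=np.array([.9537,.3008,0])
K=np.array([495.5,17.2,62]);print("pred knob px",[proj("wrist",K+d*ux,P).round(1) for d in(-4,0,4)])
q=proj("wrist",K,P).astype(int);m=(g<50).astype(np.uint8);sub=m[q[1]-25:q[1]+25,q[0]-30:q[0]+30]
n,l,st,ce=cv2.connectedComponentsWithStats(sub);print(q,[(s.tolist(),(c+[q[0]-30,q[1]-25]).round(1).tolist()) for s,c in zip(st[1:],ce[1:]) if s[4]>60])
print("down",P[1].T@[0,0,-1],"ux",P[1].T@ux)
for a,r,c in blobs(im,*BLUE,60): print(a,np.round(r[0]))
E
```

```text
(array([497.83964326,  17.00749879, 192.31472862]), array([[ 3.01216450e-01, -9.21117645e-01,  2.46598732e-01],
       [-9.53555518e-01, -2.91165880e-01,  7.71641385e-02],
       [ 7.23887165e-04, -2.58388690e-01, -9.66040766e-01]]))
pred knob px [array([368. , 188.7]), array([363.6, 188.4]), array([359.2, 188.1])]
[363 188] [([22, 17, 18, 19, 165], [364.6, 188.4])]
down [-7.23887165e-04  2.58388690e-01  9.66040766e-01] ux [ 4.40628516e-04 -9.66052594e-01  2.58392184e-01]
662.5 [311. 178.]
103.5 [451. 363.]
```

step_arm(
  motion=[
    {"slide": [0, 8, 35], "dr": [0, 0, 0], "jaw": 34},
    {"slide": [0, 17, 72], "dr": [0, 0, 0], "jaw": 34},
    {"slide": [0, 25, 100], "dr": [0, 0, 0], "jaw": 34},
    {"slide": [0, 29, 114], "dr": [0, 0, 0], "jaw": 34},
    {"slide": [0, 32, 125], "dr": [0, 0, 0], "jaw": 34},
    {"slide": [0, 35, 136], "dr": [0, 0, 0], "jaw": 34},
    {"slide": [0, 38, 147], "dr": [0, 0, 0], "jaw": 34},
    {"slide": [0, 38, 147], "dr": [0, 0, 0], "jaw": 34},
  ],
)

```text
clock: 32.35
position: [500.5, 17.3, 40.5]
ee_rot: [0.799, -0.586, 0.078, -0.106]
contact_force: [-0.9, -0.4, 1.3]
gripper_width: 34.2
grasp_force: 0.0
```

step_arm(
  motion=[
    {"slide": [0, 5, -1.3], "dr": [0, 0, 0], "jaw": 34},
    {"slide": [0, 10, -2.6], "dr": [0, 0, 0], "jaw": 34},
    {"slide": [0, 16, -4.2], "dr": [0, 0, 0], "jaw": 34},
    {"slide": [0, 22, -5.8], "dr": [0, 0, 0], "jaw": 34},
    {"slide": [0, 28, -7.4], "dr": [0, 0, 0], "jaw": 34},
    {"slide": [0, 34, -9], "dr": [0, 0, 0], "jaw": 34},
    {"slide": [0, 40, -10.6], "dr": [0, 0, 0], "jaw": 34},
    {"slide": [0, 40, -10.6], "dr": [0, 0, 0], "jaw": 34},
  ],
)

```text
clock: 33.35
position: [460.3, 4.6, 40.9]
ee_rot: [0.799, -0.587, 0.078, -0.106]
contact_force: [0.9, 1.1, 1.9]
gripper_width: 34.1
grasp_force: 0.7
```

step_arm(
  motion=[
    {"slide": [0, 5, -1.3], "dr": [0, 0, 0], "jaw": 34},
    {"slide": [0, 10, -2.6], "dr": [0, 0, 0], "jaw": 34},
    {"slide": [0, 14, -3.7], "dr": [0, 0, 0], "jaw": 34},
    {"slide": [0, 18, -4.8], "dr": [0, 0, 0], "jaw": 34},
    {"slide": [0, 21, -5.6], "dr": [0, 0, 0], "jaw": 34},
    {"slide": [0, 23, -6.1], "dr": [0, 0, 0], "jaw": 34},
    {"slide": [0, 24, -6.4], "dr": [0, 0, 0], "jaw": 34},
    {"slide": [0, 24, -6.4], "dr": [0, 0, 0], "jaw": 34},
  ],
)

```text
clock: 34.35
position: [438.0, -3.0, 42.1]
ee_rot: [0.799, -0.586, 0.077, -0.106]
contact_force: [1.0, 0.7, -0.1]
gripper_width: 33.9
grasp_force: 0.4
```

Travel so far is 65.7 mm with no stop felt. Go on gently.

step_arm(
  motion=[
    {"slide": [0, 1, -0.3], "dr": [0, 0, 0], "jaw": 34},
    {"slide": [0, 2, -0.5], "dr": [0, 0, 0], "jaw": 34},
    {"slide": [0, 3, -0.8], "dr": [0, 0, 0], "jaw": 34},
    {"slide": [0, 4, -1.1], "dr": [0, 0, 0], "jaw": 34},
    {"slide": [0, 5, -1.3], "dr": [0, 0, 0], "jaw": 34},
    {"slide": [0, 5, -1.3], "dr": [0, 0, 0], "jaw": 34},
    {"slide": [0, 5, -1.3], "dr": [0, 0, 0], "jaw": 34},
    {"slide": [0, 5, -1.3], "dr": [0, 0, 0], "jaw": 34},
  ],
)

```text
clock: 35.35
position: [434.4, -4.2, 43.0]
ee_rot: [0.799, -0.586, 0.077, -0.107]
contact_force: [4.3, 1.0, -0.9]
gripper_width: 34.3
grasp_force: 2.0
```

step_arm(
  motion=[
    {"slide": [0, 1, -0.3], "dr": [0, 0, 0], "jaw": 34},
    {"slide": [0, 2, -0.5], "dr": [0, 0, 0], "jaw": 34},
    {"slide": [0, 3, -0.8], "dr": [0, 0, 0], "jaw": 34},
    {"slide": [0, 4, -1.1], "dr": [0, 0, 0], "jaw": 34},
    {"slide": [0, 4, -1.1], "dr": [0, 0, 0], "jaw": 34},
    {"slide": [0, 4, -1.1], "dr": [0, 0, 0], "jaw": 34},
    {"slide": [0, 4, -1.1], "dr": [0, 0, 0], "jaw": 34},
    {"slide": [0, 4, -1.1], "dr": [0, 0, 0], "jaw": 34},
  ],
)

```text
clock: 36.35
position: [433.6, -4.3, 44.6]
ee_rot: [0.8, -0.585, 0.078, -0.109]
contact_force: [11.3, 3.5, -3.5]
gripper_width: 33.9
grasp_force: 4.9
```

On the outer stop. Relax towards centre and rise.

step_arm(
  motion=[
    {"slide": [0, -5, 1.3], "dr": [0, 0, 0], "jaw": 34},
    {"slide": [0, -9, 2.4], "dr": [0, 0, 0], "jaw": 34},
    {"slide": [0, -9, 2.4], "dr": [0, 0, 0], "jaw": 34},
    {"slide": [0, -13, -13], "dr": [0, 0, 0], "jaw": 34},
    {"slide": [0, -17, -28], "dr": [0, 0, 0], "jaw": 34},
    {"slide": [0, -22, -45], "dr": [0, 0, 0], "jaw": 34},
    {"slide": [0, -22, -52], "dr": [-1.2, 0, 0], "jaw": 34},
    {"slide": [0, -22, -60], "dr": [-1.9, 0, 0], "jaw": 34},
  ],
)

```text
clock: 37.35
position: [435.0, -4.6, 107.2]
ee_rot: [0.807, -0.591, -0.004, 0.001]
contact_force: [-0.2, 1.1, -0.3]
gripper_width: 33.6
grasp_force: 0.0
```

```bash
python3 - <<'E'
from h import *
P=pose();im=optics.get_image("wrist");cv2.imwrite("pics/w13.png",im);t=optics.get_image("top");s=optics.get_image("scene")
print(P[0],P[1][2],arm.read_state()["contact_force"])
for n,i in(("wrist",im),("top",t),("scene",s)):
    for a,r,c in blobs(i,*RED,15): print(n,a,np.round(r[0],1),at("wrist",r[0],46,P).round(1) if n=="wrist" else "")
print("bystanders diff", [(k,int((cv2.absdiff(t,cv2.imread("pics/top0.png")).max(2)[y-12:y+12,x-12:x+12]>40).sum())) for k,x,y in(("bottle",265,125),("beaker",411,200),("dish",398,231))])
d=np.load("pics/w6.npz");P6=(d["p"],d["R"]);i6=cv2.imread("pics/w6.png")
print("w6 plug",[at("wrist",r[0],50,P6).round(1) for a,r,c in blobs(i6,*RED,50)])
g=cv2.cvtColor(im,cv2.COLOR_BGR2GRAY);ux=np.array([.9537,.3008,0])
q=proj("wrist",(434,-5.5,18),P);row=int(q[1]);dd=np.diff(g[row].astype(int))
print(row,[(c,int(dd[c]),round(float(at("wrist",(c+.5,row),18,P)@ux),1)) for c in range(280,400) if abs(dd[c])>20])
E
```

```text
[434.95970055  -4.60422398 107.24672427] [-0.00398112  0.0064697  -0.99997115] [-0.747364   -0.56530938  0.22687854]
wrist 164.0 [234.  214.5] [494.3  18.7  46. ]
top 319.0 [240.4 186.2] 
top 25.0 [285.5 257. ] 
scene 213.0 [254.7 221.2] 
scene 27.0 [317. 316.] 
scene 18.0 [335. 271.] 
bystanders diff [('bottle', 0), ('beaker', 0), ('dish', 0)]
w6 plug [array([497.6,  19.6,  50. ])]
197 [(313, -26, 420.7), (314, -23, 420.0), (318, 32, 416.9), (319, 22, 416.1), (328, -61, 409.1), (329, -58, 408.3), (330, -43, 407.5)]
```

```bash
python3 -c "
from bench import arm
print(arm.job_done())"
```

```text
the job is handed in; nothing more can be done
None
```

The job is handed in at about 37 s: cassette placed and pressed, press locked and left alone, lever flicked so the jaw sprang open, and slide drawn out to its stop with the cassette in its nest. The interface gave no verdict, and that the blue half is fully home is inferred from the handle reaching its locked height (87 mm), not measured.

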